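# Set the sprung ring caliper to the gauge lines and hold it

## Task

Pick up the sprung caliper lying on the rolling bench and bring its two points over the ring gauge plate, low over the two scored lines of the middle ring but not touching the plate. Squeeze the legs until each point stands over its own line, 20 mm apart, and keep it held there steadily: finish while still holding it so, because I will run down its lock nut. Leave the knife, the pot and the cigar bundle where they are.

Things in the scene. Friction and masses are not known exactly. Their poses are not given: they have to be found in the camera images.
- caliper: Sprung caliper, like big tweezers, of bent bright strip steel, 196 mm long, 20 mm high as it lies, about 0.15 kg. Origin: mid-line of the bend where the legs leave the round spring bow, at the underside's level. x points along the tool to its two points, y to its left leg, z up. The bow reaches 24 mm behind the origin. Squeezed from both sides both legs close alike; let go, they spring open.
- grip (a point): On the caliper's mid-line (x = 80 mm), halfway between the two finger plates, 10 mm above the underside: the place to take it, where it balances. Axes as caliper.
- plate_left (a point): Middle of the outer face of the left leg's finger plate, a slightly crowned dark ribbed plate 44 mm long (x = 58 to 102 mm) and 20 mm high, the place to squeeze. Width from plate_left to plate_right: 53 mm with the legs free, 40 mm when set (plates parallel). The gap of the points changes 2.15 times as much as this width. Set, each plate needs about 9 N.
- plate_right (a point): Middle of the outer face of the right leg's finger plate, the same on the -y side.
- point_left (a point): The very point of the left (+y) leg, on its inner side, at x = 172 mm, 10 mm above the underside; the point's steel reaches 3 mm below this. The gap between point_left and point_right is 47 mm with the legs free.
- point_right (a point): The very point of the right (-y) leg, likewise. Both legs at 0.08 rad make the gap 20 mm.
- lock_nut (a point): Centre of the knurled brass nut, 13 mm wide, backed off on the 4 mm brass lock screw that crosses the legs at x = 40 mm; nut and screw stand out on the right (-y) side to about 50 mm from the mid-line.
- leg_left (a joint): Closing angle of the left leg about its hinge at caliper x = 0, y = 6 mm, rad: 0 free, 0.08 when set to 20 mm, at most 0.135 (points nearly meet). Spring 9 N m per rad.
- leg_right (a joint): The same for the right leg (hinge at y = -6 mm).
- gauge: Ring gauge fixed to the bench: aluminium plate 76 x 136 mm on a wooden foot 88 x 148 mm, top 12 mm above the bench. Origin: centre of its underside; x away from the robot (at yaw 0), y left along the long side. Round holes at x = 14 mm: 15 mm wide at y = 41, 20 mm wide at y = 0 (middle ring), 25 mm at y = -41. From each hole two dark scored lines, as far apart as it is wide, run from x = 12 to -36 mm.
- middle_lines (a point): On the plate's top face midway between the two lines of the middle ring (which lie at gauge y = +10 and -10 mm), at gauge x = -19 mm; axes as gauge. The middle between the points belongs about here.
- knife: Bystander: roller's flat steel knife with a curved edge, 118 x 70 mm, 3 mm thick, lying flat with its rolled back 8 mm high. Origin 90 mm to the -x side of its middle.
- pot: Bystander: white lidded gum pot, 72 mm wide, 74 mm high. Origin under its centre.
- bundle: Bystander: bundle of cigars tied with white tape, 128 x 97 x 73 mm. Origin under its centre.
Things that resemble listed ones, but are neither listed nor needed, are in the scene too. Several things have the shape of the caliper; the one meant has the colours described above. What is shaped like the gauge but blue is not meant.

How it is judged:
On the way:
1. the caliper is picked up clear of the bench by the gripper (height (world z) of caliper above 0.008 m and height (world z) of each of point_left, point_right above 0.014 m and contact force between the fingers and caliper above 0.5 N), for 0.2 s.
At the end, for the whole second after the job is handed in: The gripper still holds the caliper in the air, at rest: its points 18 to 22 mm apart and not opening or closing, each point within 3 mm sideways of its own line of the middle ring and within the lines' length, points no more than 25 mm above the plate, the caliper touching neither plate nor bench (((y of point_left in the frame of gauge between 0.007 and 0.013 m and y of point_right in the frame of gauge between -0.013 and -0.007 m) or (y of point_right in the frame of gauge between 0.007 and 0.013 m and y of point_left in the frame of gauge between -0.013 and -0.007 m)) and x of point_left in the frame of gauge between -0.037 and 0.013 m and x of point_right in the frame of gauge between -0.037 and 0.013 m and distance between point_left and point_right between 0.018 and 0.022 m and z of each of point_left, point_right in the frame of gauge below 0.037 m and height (world z) of caliper above 0.004 m and contact force between caliper and gauge below 0.1 N and contact force between the fingers and caliper above 2 N and linear speed of caliper below 0.02 m/s and velocity of joint leg_left between -0.05 and 0.05 rad/s and velocity of joint leg_right between -0.05 and 0.05 rad/s); the arm keeps its last pose, push and grip.
It fails at once if the gauge plate is pressed on hard (over 10 N) with the caliper or the hand (contact force between any of caliper, the arm, the fingers and gauge above 10 N).
It fails at once if the knife, pot or bundle is pushed more than 15 mm (distance of any of knife, pot, bundle from where it was at the start of the episode above 0.015 m).
It also fails if it takes over 38 s, if anything falls off the work surface, if the arm or the gripper's body presses on something with over 40 N, if the wrist force passes 120 N, or if a joint passes its speed limit or range.

## Robot

A 7-joint arm with a two-finger parallel gripper is mounted at the origin on the work surface. World frame = base frame: x ahead of the robot, y to its left, z up, the work surface at z = 0. Lengths are in m, angles in rad, forces in N, time in s.
With the tool pointing down it reaches from about 0.4 to 0.925 m from the base axis. Payload 4.1 kg.
Tool frame: the origin (TCP) lies between the finger pads; the fingertips stand 22 mm ahead of it and the grasp point (between the pads) lies 3 mm ahead of it; y points along the fingers, z is the direction in which the jaws open and shut, and the axes are right-handed (so a half turn about y gives the same grasp; the last joint's range is limited). The gripper opens to 85 mm and grips with 20 to 120 N. Pads are 22 mm wide; open, the fingers measure 114 mm over their backs; the gripper's body (76 mm by 85 mm) begins 54 mm behind the grasp point. The pads swing forward as they close: fully open they stand 13 mm farther back than shut.
Start: joints at [-1.427, 0.398, 0.045, 1.537, -0.019, 1.207, -0.051], TCP at [0.156, 0.631, 0.253] pointing down, gripper open.
Joint ranges: [-2.82, 2.82], [-0.49, 2.23], [-1.37, 1.46], [0, 2.46], [-1.36, 4.5], [0.23, 2], [-2.94, 2.94]. Speed limits (rad/s): [2.57, 2.57, 3.14, 3.14, 3.14, 3.14, 3.14].

## Interface

Orientations are given as a rotation vector (axis times angle).
In Python, from plant import bot gives the robot as it stands.
- The arm moves only by the tool carry_out, never from a script. Its argument "targets" is a list that holds one entry, the list of rows, each a list of 5 numbers: the finger opening in mm, from 0 to 85.4, then the shift along the tool's x, y, z in mm, then the turn about the tool's y in rad. A call has exactly 5 rows; each row is the pose to reach, as a shift and turn from the pose commanded when the call began, along the tool's axes at that moment; what a row does not reach only later rows make up. A row lasts 1/12 s, in which the tool goes at most 41.7 mm and 7.16 degrees, less where a joint would pass 70% of its speed; a pose out of reach is approached as far as the arm can. A call with a gripper value outside its range is refused whole. The fingers move at their own pace and stop on an object; the grip force is fixed at half the most. Time passes only in rows, so rows that repeat a pose let the fingers close, or fill a call up. It gives the time, the measured TCP pose, the force and the opening at its end, in the units of the state.
- bot.get_obs(): the state, without advancing time (a new reading comes with each control period).
- bot.camera(name): name is "scene" or "top"; returns a dict with "img" (384x512x3 uint8, red, green, blue), "K" (3x3 intrinsics, pixels), "rvec" (rotation vector, rad) and "tvec" (3), from world to camera coordinates, as OpenCV has them. Camera axes: x right, y down, z forward; pixel columns grow to the right and rows downward; lengths in m; the calibration is good to about 2 mm. A picture is of the moment at which its call begins. There is no depth.
- bot.hand_in(): hands the job in, once; it reports no verdict.
The state is a dict: "time": time; "q": joint angles; "qd": joint speeds; "joint_efforts": joint torques, N m; "tool_pos": TCP position; "ee_rot": TCP orientation; "wrist_force": force on the tool from outside, world axes, zero at the start; "ft_torque": the same for the moment, N m; "grip_width": finger opening in m.
Only numpy, scipy, OpenCV 4.12 (cv2) and the standard library are available. Lean on these libraries where they do the work, as an engineer would, in place of code of your own. Each camera call takes 0.05 s, during which the arm holds its last target. There are 200 camera calls.

## Working session

There is one attempt and no reset: what is moved stays moved. The work goes in short steps, Python scripts to look and compute and a tool call to move; the robot and the scene stay as the last step left them, time stands still between calls to the robot, and variables do not carry over. Pictures are saved under pics/ and viewed, about 8 in all and at most 12, crops included, and the job is handed in when it is done.

Besides the shell and the picture viewer there is one more tool, called after "Call:" as name([rows], argument=value, ...), one row to a line, values as JSON. carry_out: Moves the arm, as the interface text tells. Its arguments: {"type":"object","properties":{"targets":{"type":"array"}},"required":["targets"]}

```bash
mkdir -p pics; python3 - <<'E'
from plant import bot
import cv2,numpy as np
o=bot.get_obs();print(o)
for n in("scene","top"):
    c=bot.camera(n);cv2.imwrite(f"pics/{n}0.png",cv2.resize(c["img"][:,:,::-1],None,fx=1.5,fy=1.5,interpolation=cv2.INTER_CUBIC))
    R=cv2.Rodrigues(c["rvec"])[0];print(n,c["K"].tolist(),c["rvec"],-R.T@c["tvec"])
    np.savez(f"pics/{n}0.npz",**c)
E
```

```text
{'time': 0.0, 'q': array([-1.4270437 ,  0.39919193,  0.04504587,  1.53788451, -0.01872923,
        1.20693234, -0.0506746 ]), 'qd': array([-0.00080311,  0.00055105, -0.00055185,  0.00039157,  0.00136622,
        0.00193174,  0.00093994]), 'joint_efforts': array([-3.66125241e-04, -4.75134623e+01,  1.36463273e+00, -2.54227602e+01,
        1.14890642e-02,  9.59083991e-03, -7.35002118e-06]), 'tool_pos': array([0.15607419, 0.63036094, 0.25226172]), 'ee_rot': array([-1.56438215,  0.19063405, -0.19043377]), 'wrist_force': array([-0.30131749,  0.70575703, -0.32167352]), 'ft_torque': array([-0.01916056,  0.02748503, -0.01544694]), 'grip_width': 0.08540565823027661}
scene [[423.9464496411045, 0.0, 258.6884342833268], [0.0, 423.9464496411045, 196.61683128056978], [0.0, 0.0, 1.0]] [ 0.62387779  2.75406484 -0.96277942] [0.89727747 0.62227462 0.87898995]
top [[354.8225592070107, 0.0, 250.93993654496572], [0.0, 354.8225592070107, 193.4742817653548], [0.0, 0.0, 1.0]] [ 2.14144057 -2.16658388  0.09597105] [ 0.47962428 -0.01086636  0.84751639]
```

View pics/top0.png

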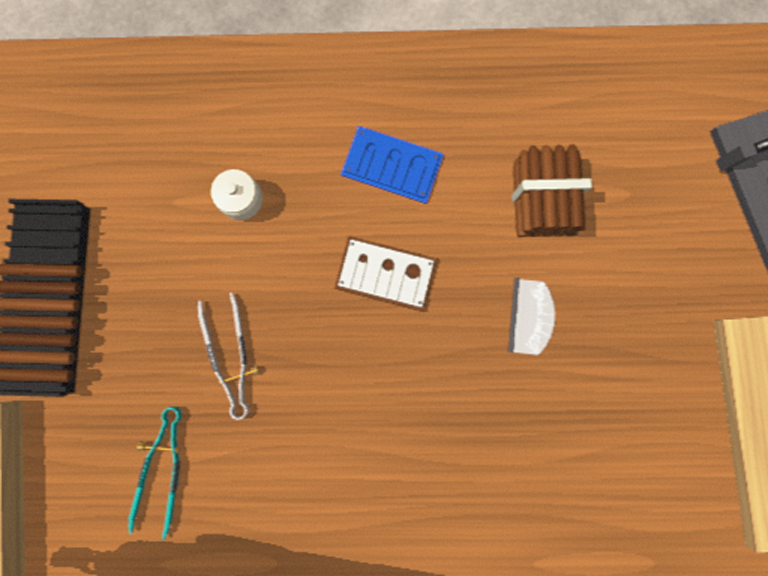

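View pics/scene0.png

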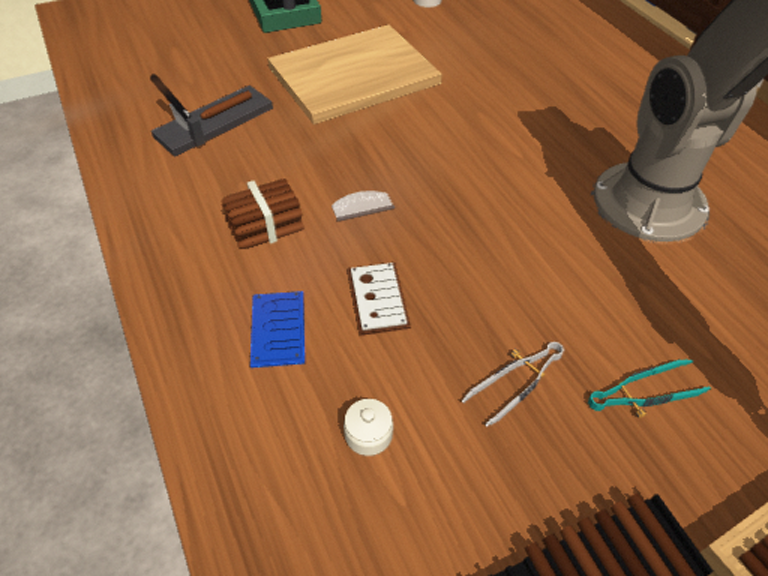

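The top view shows the bright caliper with its bow at about (238,411) and its points at (202,303) and (234,294). The white gauge is centred at (387,273). The teal caliper and the blue gauge are decoys. Next I'll measure both targets.

```bash
cat > h.py <<'E'
import cv2,numpy as np
from scipy.spatial.transform import Rotation as Ro
def ray(c,uv,z):
    R=cv2.Rodrigues(c["rvec"])[0];C=-R.T@c["tvec"].ravel()
    uv=np.atleast_2d(np.asarray(uv,float));d=np.c_[uv,np.ones(len(uv))]@np.linalg.inv(c["K"]).T@R
    return C+d*((z-C[2])/d[:,2])[:,None]
def proj(c,P): return cv2.projectPoints(np.atleast_2d(np.asarray(P,float)),c["rvec"],c["tvec"],c["K"],None)[0][:,0]
def inmask(img,lo,hi,box):
    m=cv2.inRange(cv2.cvtColor(img,cv2.COLOR_RGB2HSV),lo,hi);k=np.zeros_like(m);x0,y0,x1,y1=box;k[y0:y1,x0:x1]=m[y0:y1,x0:x1];return k
def big(m):
    return max(cv2.findContours(m,cv2.RETR_EXTERNAL,cv2.CHAIN_APPROX_NONE)[0],key=cv2.contourArea)
def gauge(c,box):
    m=inmask(c["img"],(0,0,150),(180,60,255),box);q=big(m)[:,0]
    P=ray(c,q,.012);r=cv2.minAreaRect((P[:,:2]*1000).astype(np.float32))
    b=cv2.boxPoints(r);e=[b[1]-b[0],b[2]-b[1]];l=max(e,key=np.linalg.norm);l=l*np.sign(l[1])
    return np.array(r[0])/1000,r[1],np.arctan2(-l[0],l[1])
E
python3 - <<'E'
from h import *
t=dict(np.load("pics/top0.npz"));s=dict(np.load("pics/scene0.npz"))
print("gauge top",gauge(t,(222,155,295,210)));print("gauge scene",gauge(s,(230,170,276,225)))
# caliper top
m=inmask(t["img"],(0,0,90),(180,70,255),(125,185,180,285))
q=np.argwhere(m>0)[:,::-1]
n,l,st,_=cv2.connectedComponentsWithStats(m);print(st)
P=ray(t,q,.012)[:,:2]
for name,sel in(("bow",q[:,1]>264),):
    (ctr,rad)=cv2.minEnclosingCircle(q[sel].astype(np.float32));print(name,ctr,rad,ray(t,ctr,.015))
for name,x0,x1 in(("L",125,146),("R",147,180)):
    k=q[(q[:,0]>=x0)&(q[:,0]<x1)];tip=k[k[:,1]<=k[:,1].min()+1].mean(0);print(name,tip,ray(t,tip,.012))
o=t["img"][180:285,120:185][:,:,::-1];cv2.imwrite("pics/cal.png",np.hstack([cv2.resize(o,None,fx=5,fy=5),cv2.resize(cv2.merge([m]*3)[180:285,120:185],None,fx=5,fy=5)]))
from plant import bot
R=Ro.from_rotvec(bot.get_obs()["ee_rot"]).as_matrix();print(R.round(3))
E
```

```text
gauge top (array([ 0.60100793, -0.00773557]), (137.87759399414062, 77.26605224609375), np.float32(-0.27079535))
gauge scene (array([ 0.60333868, -0.0077517 ]), (139.30369567871094, 76.40611267089844), np.float32(-0.2673892))
[[     0      0    512    384 196054]
 [   132    195     34     85    554]]
bow (157.8478240966797, 270.84783935546875) 8.270164489746094 [[0.39467763 0.22462918 0.015     ]]
L [133.  201.5] [[0.55713434 0.28805619 0.012     ]]
R [153.5 195.5] [[0.5708798  0.23920691 0.012     ]]
[[ 0.971 -0.     0.24 ]
 [-0.24  -0.002  0.971]
 [ 0.    -1.    -0.002]]
```

View pics/cal.png

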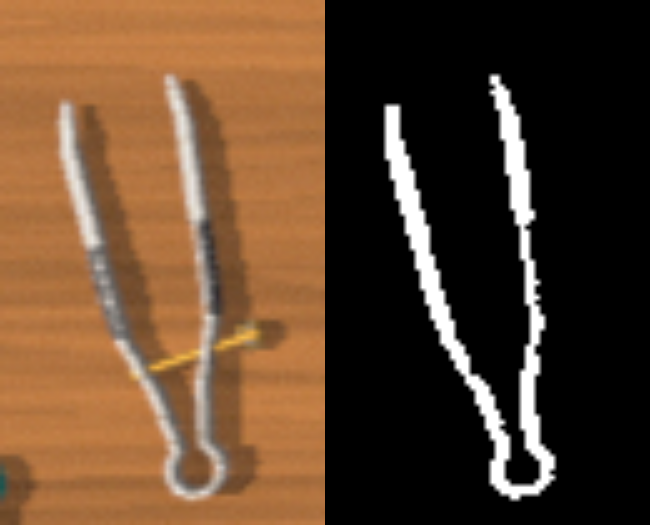

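Call:
carry_out([
  [[75, 32, 0, -24, 0], [70, 64, 0, -48, 0], [68, 96, 0, -72, 0], [68, 128, 0, -96, 0], [68, 160, 0, -120, 0]],
])

```text
time: 0.52
tool_pos: [0.2835, 0.4741, 0.2529]
ee_rot: [-1.563, 0.19, -0.19]
wrist_force: [0.3, 0.9, 0.2]
grip_width: 0.068
```

Call:
carry_out([
  [[68, 32, 0, -24, 0], [68, 64, 0, -48, 0], [68, 96, 0, -72, 0], [68, 128, 0, -96, 0], [68, 160, 0, -120, 0]],
])

```text
time: 0.93
tool_pos: [0.4098, 0.3192, 0.2531]
ee_rot: [-1.562, 0.191, -0.19]
wrist_force: [0.4, 0.6, 0.5]
grip_width: 0.0678
```

Call:
carry_out([
  [[68, 30, 0, -20, -0.12], [68, 60, 10, -40, -0.24], [68, 83, 40, -59, -0.36], [68, 83, 80, -59, -0.48], [68, 83, 110, -59, -0.48]],
])

```text
time: 1.35
tool_pos: [0.4771, 0.2406, 0.1419]
ee_rot: [-1.564, -0.186, 0.185]
wrist_force: [-0.2, 0.1, -1.0]
grip_width: 0.0682
```

```bash
python3 - <<'E'
from h import *
from plant import bot
o=bot.get_obs();R=Ro.from_rotvec(o["ee_rot"]).as_matrix();print(o["time"],o["tool_pos"],o["grip_width"],o["q"].round(2));print(R.round(3))
c=bot.camera("scene");u=proj(c,[.476,.243,.05])[0].astype(int);print(u)
a=c["img"][u[1]-75:u[1]+75,u[0]-75:u[0]+75,::-1]
t=bot.camera("top");u=proj(t,[.476,.243,.05])[0].astype(int)
b=t["img"][u[1]-75:u[1]+75,u[0]-75:u[0]+75,::-1]
cv2.imwrite("pics/a1.png",cv2.resize(np.hstack([a,b]),(800,400),interpolation=cv2.INTER_CUBIC))
E
```

```text
1.35 [0.4770511  0.24062518 0.14186423] 0.068229699314164 [-0.76  0.32  0.25  1.94 -0.1   0.9   1.35]
[[ 0.972  0.001 -0.234]
 [ 0.234 -0.001  0.972]
 [ 0.001 -1.    -0.001]]
[347 244]
```

View pics/a1.png

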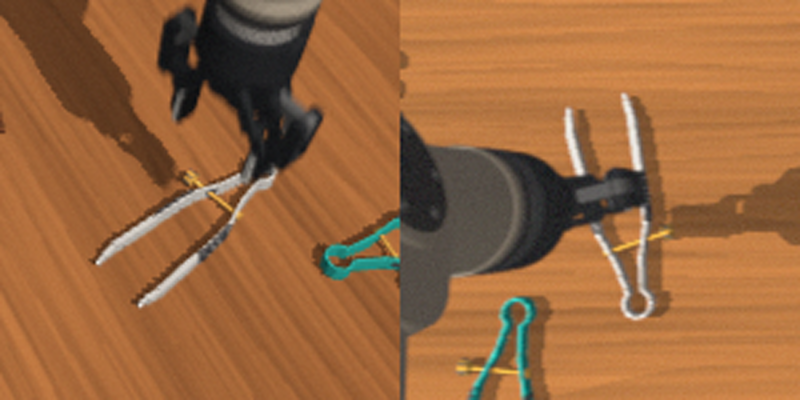

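The gripper hangs over the plates and is lined up with the caliper (grip at crop (610,190) in the top half). I'll descend.

Call:
carry_out([
  [[68, 0, 30, 2, 0], [68, 0, 60, 2, 0], [68, 0, 85, 2, 0], [68, 0, 100, 2, 0], [68, 0, 112, 2, 0]],
])

```text
time: 1.87
tool_pos: [0.4752, 0.247, 0.0314]
ee_rot: [-1.562, -0.187, 0.187]
wrist_force: [0.1, -0.8, -0.1]
grip_width: 0.0682
```

```bash
cat >> h.py <<'E'
def look(name,P,r=75):
    from plant import bot
    o=bot.get_obs();print(o["time"],o["tool_pos"].round(4),o["grip_width"],o["wrist_force"].round(1));im=[]
    for n in("scene","top"):
        c=bot.camera(n);np.savez(f"pics/{n}_{name}.npz",**c);u=proj(c,P)[0].astype(int)
        x,y=max(u[0]-r,0),max(u[1]-r,0);print(n,"crop origin",x,y)
        im.append(cv2.resize(c["img"][y:y+2*r,x:x+2*r,::-1],(400,400),interpolation=cv2.INTER_CUBIC))
    cv2.imwrite(f"pics/{name}.png",np.hstack(im))
E
python3 -c "
from h import *
look('a2',[.476,.243,.02],50)"
```

```text
1.8667 [0.4752 0.247  0.0314] 0.06824845554460306 [ 0.1 -0.8 -0.1]
scene crop origin 295 201
top crop origin 100 185
```

View pics/a2.png

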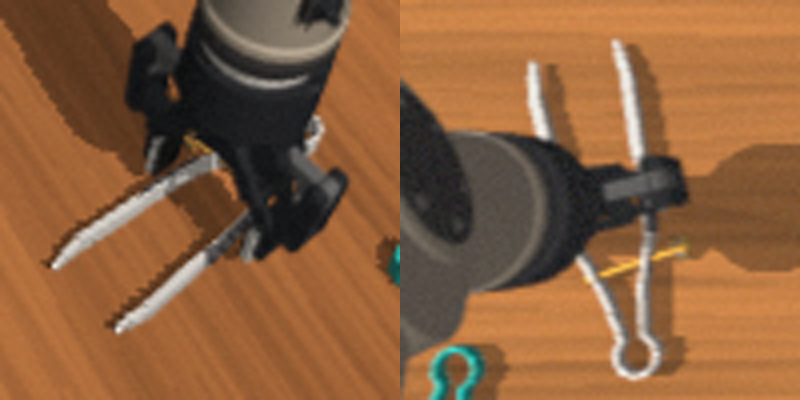

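```bash
cat >> h.py <<'E'
def tri(c1,a,c2,b):
    M=[np.linalg.norm(1)*c["K"]@np.c_[cv2.Rodrigues(c["rvec"])[0],c["tvec"].ravel()] for c in(c1,c2)]
    X=cv2.triangulatePoints(M[0],M[1],np.array(a,float).T.reshape(2,-1),np.array(b,float).T.reshape(2,-1));return (X[:3]/X[3]).T
E
sed -i 's/np.linalg.norm(1)\*//' h.py
python3 -c "
from h import *
s=dict(np.load('pics/scene_a2.npz'));t=dict(np.load('pics/top_a2.npz'))
X=tri(s,[(324.2,283.3),(308,267.3)],t,[(132.5,201.2),(153.7,195.5)]);print(X)
m=X.mean(0);y=X[0]-X[1];print(np.linalg.norm(y),np.arctan2(-y[0],y[1]))
g=np.array([.972,.234]);print('grip',m[:2]-.092*g)
# bow centre, top view crop (636,354)
b=ray(t,(100+236/4,185+354/4),.012)[0];print(b, b[:2]+.092*g, np.arctan2(*(m-b)[[1,0]]))
"
```

```text
[[0.55970407 0.28933409 0.00910241]
 [0.57269499 0.23837325 0.00984287]]
0.05259580706542817 0.24960348679349434
grip [0.47677553 0.24232567]
[0.38829084 0.22266914 0.012     ] [0.47771484 0.24419714] 0.2274854917883076
```

Call:
carry_out([
  [[68, 1, 3, -4, 0], [66, 1, 6, -4, 0], [58, 1, 6, -4, 0], [54, 1, 6, -4, 0], [50, 1, 6, -4, 0]],
])

```text
time: 2.38
tool_pos: [0.4777, 0.2426, 0.0263]
ee_rot: [-1.562, -0.188, 0.185]
wrist_force: [-0.0, -0.6, 4.3]
grip_width: 0.0503
```

Call:
carry_out([
  [[47, 0, 0, 0, 0], [44, 0, 0, 0, 0], [42, 0, 0, 0, 0], [40, 0, 0, 0, 0], [40, 0, 0, 0, 0]],
])

```text
time: 2.8
tool_pos: [0.4783, 0.2429, 0.0272]
ee_rot: [-1.561, -0.188, 0.184]
wrist_force: [-2.0, -0.3, 11.3]
grip_width: 0.04
```

```bash
python3 -c "
from h import *
look('a3',[.476,.243,.02],50)"
```

```text
2.8 [0.4783 0.2429 0.0272] 0.04003949100670416 [-2.  -0.3 11.3]
scene crop origin 295 201
top crop origin 100 185
```

View pics/a3.png

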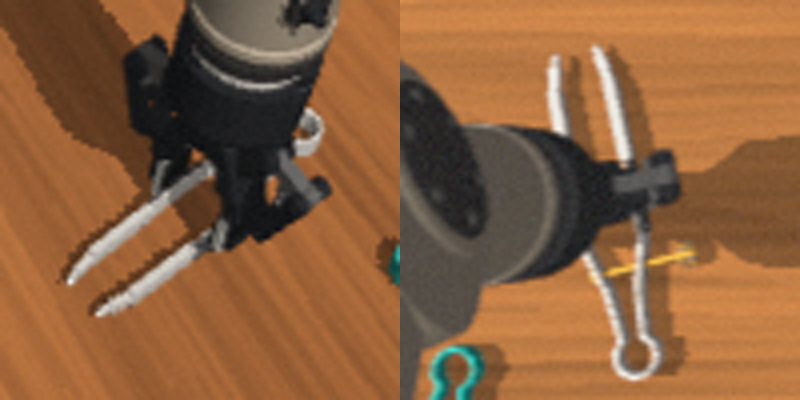

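The legs have closed onto the fingers with a moderate upward force of 11 N, probably fingertips on the bench or pads pressing down on the caliper. I'll lift gently.

Call:
carry_out([
  [[40, 0, -4, 0, 0], [40, 0, -10, 0, 0], [40, 0, -18, 0, 0], [40, 0, -26, 0, 0], [40, 0, -30, 0, 0]],
])

```text
time: 3.32
tool_pos: [0.4775, 0.2424, 0.0566]
ee_rot: [-1.562, -0.187, 0.185]
wrist_force: [0.6, 0.9, -2.0]
grip_width: 0.0399
```

```bash
python3 -c "
from h import *
look('a4',[.49,.243,.05],50)"
```

```text
3.3167 [0.4775 0.2424 0.0566] 0.039896078540541745 [ 0.6  0.9 -2. ]
scene crop origin 292 196
top crop origin 96 179
```

View pics/a4.png

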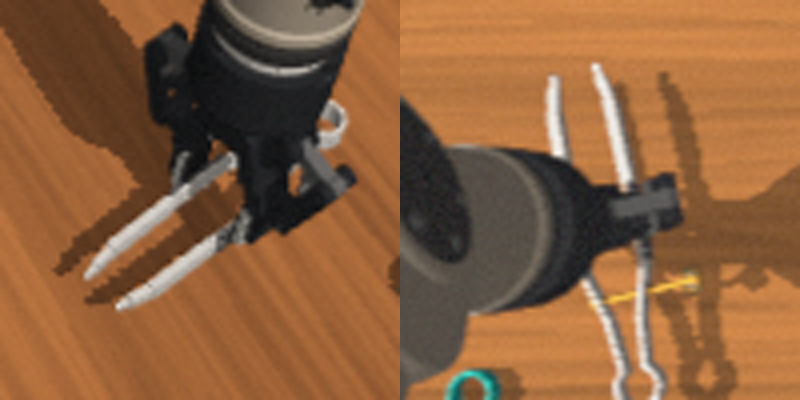

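It is lifted, and the shadow has separated from the tool. Tips are at scene crop (118,307) and (88,277), and at top crop (553,77) and (597,66).

```bash
cat >> h.py <<'E'
def tips(name,sl,sr,so,tl,tr,to,k=4,tp=None,R=None):
    s=dict(np.load(f'pics/scene_{name}.npz'));t=dict(np.load(f'pics/top_{name}.npz'))
    f=lambda p,o:(o[0]+(p[0]+.5)/k-.5,o[1]+(p[1]+.5)/k-.5)
    return tri(s,[f(sl,so),f(sr,so)],t,[f(tl,to),f(tr,to)])
E
python3 -c "
from h import *
from plant import bot
X=tips('a4',(118,307),(88,277),(292,196),(153,77),(197,66),(96,179));print(X,np.linalg.norm(X[0]-X[1]))
o=bot.get_obs();R=Ro.from_rotvec(o['ee_rot']).as_matrix();print('tips in tool mm',((X-o['tool_pos'])@R*1000).round(1))
# refine tip px: darkest/bright profile not needed; bow height
t=dict(np.load('pics/top_a4.npz'));s=dict(np.load('pics/scene_a4.npz'))
for c,b in((t,(96,179)),(s,(292,196))): print(b)
R0=np.array([[np.cos(-.269),-np.sin(-.269)],[np.sin(-.269),np.cos(-.269)]]);g=np.array([.602,-.0077])
for gx in(-.107,): print('grip target',g+R0@[gx,0])
"
```

```text
[[0.56418819 0.27530544 0.04027363]
 [0.5696568  0.25086051 0.0388342 ]] 0.025090479420183488
tips in tool mm [[ 91.7  16.3  11.5]
 [ 91.3  17.7 -13.6]]
(96, 179)
(292, 196)
grip target [0.49884803 0.02073713]
```

Call:
carry_out([
  [[40, -5, -20, 0, 0], [40, -15, -45, 0, 0], [40, -25, -65, -10, 0.05], [40, -32, -70, -30, 0.12], [40, -32, -70, -55, 0.2]],
])

```text
time: 3.83
tool_pos: [0.4581, 0.1826, 0.1268]
ee_rot: [-1.568, -0.031, 0.029]
wrist_force: [0.2, -0.6, -2.2]
grip_width: 0.04
```

```bash
cat >> h.py <<'E'
def go(tx,ty,tz,yaw):
    from plant import bot
    o=bot.get_obs();R=Ro.from_rotvec(o["ee_rot"]).as_matrix();d=R.T@(np.array([tx,ty,tz])-o["tool_pos"])
    y0=np.arctan2(R[1,0],R[0,0]);print(o["time"],o["tool_pos"].round(4),o["grip_width"],"shift mm",(d*1000).round(1),"turn",round(-(yaw-y0),3),"tilt",R[2].round(4))
E
python3 -c "
from h import *
go(.4977,.0221,.045,-.269)"
```

```text
3.8333 [0.4581 0.1826 0.1268] 0.040022277602284405 shift mm [  33.4   81.4 -162.1] turn 0.307 tilt [ 0.0014 -1.      0.0027]
```

Call:
carry_out([
  [[40, 5, 0, -32, 0.08], [40, 12, 0, -66, 0.16], [40, 20, 0, -100, 0.24], [40, 28, 10, -135, 0.3], [40, 33, 25, -155, 0.307]],
])

```text
time: 4.25
tool_pos: [0.4993, 0.0232, 0.1014]
ee_rot: [-1.56, 0.213, -0.22]
wrist_force: [-0.4, 0.9, -2.4]
grip_width: 0.0404
```

Call:
carry_out([
  [[40, 0, 5, -3, 0], [40, 0, 15, -6, 0], [40, 0, 25, -7, 0], [40, 0, 30, -7, 0], [40, 0, 30, -7, 0]],
])

```text
time: 4.67
tool_pos: [0.4944, 0.0222, 0.0688]
ee_rot: [-1.561, 0.212, -0.207]
wrist_force: [-0.3, 0.1, -1.4]
grip_width: 0.0401
```

```bash
python3 -c "
from h import *
go(.4977,.0221,.045,-.269)
look('a5',[.57,0.0,.03],50)"
```

```text
4.6667 [0.4944 0.0222 0.0688] 0.040087514714524035 shift mm [ 3.3 23.8  0.8] turn 0.002 tilt [-3.e-03 -1.e+00 -6.e-04]
4.6667 [0.4944 0.0222 0.0688] 0.040087514714524035 [-0.3  0.1 -1.4]
scene crop origin 214 139
top crop origin 203 143
```

View pics/a5.png

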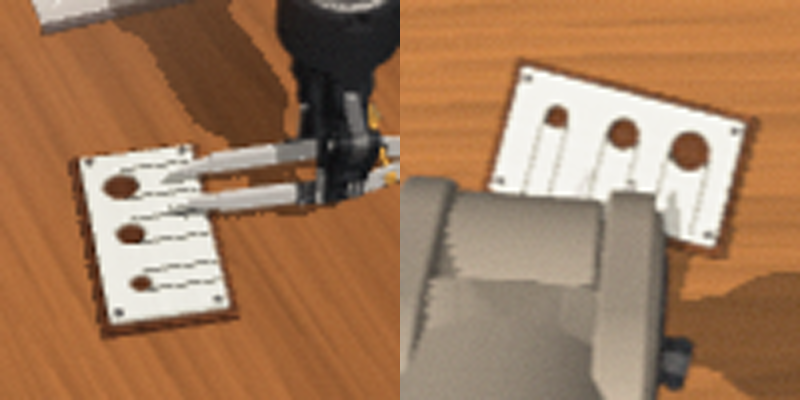

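The tips hang above the middle ring's lines (scene crop (165,180) and (170,208), shifted by parallax). The arm hides them in the top view. I'll descend, leaving a margin.

Call:
carry_out([
  [[40, 1, 6, 0.5, 0], [40, 2, 12, 0.5, 0], [40, 3, 18, 0.5, 0], [40, 3, 21, 0.5, 0], [40, 3, 21, 0.5, 0]],
])

```text
time: 5.18
tool_pos: [0.4981, 0.0204, 0.0484]
ee_rot: [-1.561, 0.213, -0.21]
wrist_force: [-0.3, 0.1, -1.2]
grip_width: 0.0399
```

```bash
python3 -c "
from h import *
go(.4977,.0221,.045,-.269)
look('a6',[.585,0.0,.03],32)"
```

```text
5.1833 [0.4981 0.0204 0.0484] 0.03990207643495863 shift mm [-0.8  3.4  1.5] turn -0.001 tilt [-1.6e-03 -1.0e+00 -7.0e-04]
5.1833 [0.4981 0.0204 0.0484] 0.03990207643495863 [-0.3  0.1 -1.2]
scene crop origin 227 159
top crop origin 221 155
```

View pics/a6.png

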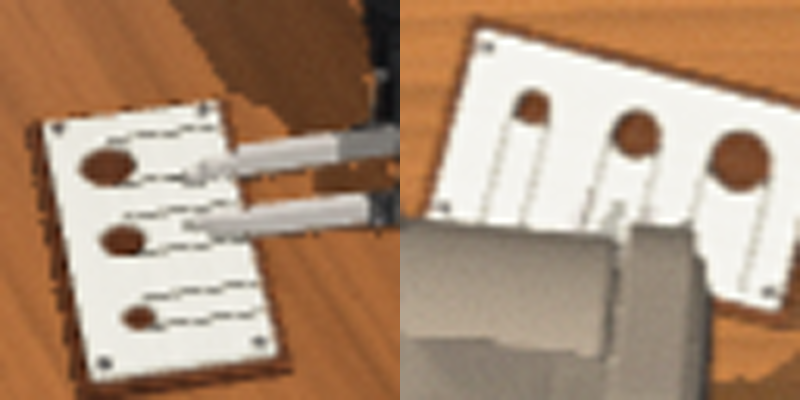

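```bash
python3 -c "
from h import *
from plant import bot
s=dict(np.load('pics/scene_a6.npz'));f=lambda p:(227+(p[0]+.5)/6.25-.5,159+(p[1]+.5)/6.25-.5)
c0,_,y=gauge(s,(230,170,276,225)) if 0 else (np.array([.6022,-.0077]),0,-.269)
Rz=np.array([[np.cos(y),-np.sin(y)],[np.sin(y),np.cos(y)]])
G=lambda P:((P[:,:2]-c0)@Rz*1000).round(1)
print('holes 25,20,15',G(ray(s,[f(p) for p in((107,168),(123,240),(139,317))],.012)))
t=dict(np.load('pics/top_a6.npz'));ft=lambda p:(221+(p[0]+.5)/6.25-.5,155+(p[1]+.5)/6.25-.5)
print('top holes',G(ray(t,[ft(p) for p in((340,161),(236,133),(131,107))],.012)))
print('tips L,R',G(ray(s,[f(p) for p in((185,225),(185,176))],.0314)))
o=bot.get_obs();R=Ro.from_rotvec(o['ee_rot']).as_matrix()
print('model',G(np.array([o['tool_pos']+R@v for v in([.0917,.017,.0115],[.0913,.017,-.0136])])))
u=s['img'][159:223,227:291][:,:,::-1][15:50,15:60]
v=cv2.convertScaleAbs(u,alpha=2.2,beta=-280)
cv2.imwrite('pics/z6.png',cv2.resize(v,None,fx=16,fy=16,interpolation=cv2.INTER_CUBIC))
"
```

```text
holes 25,20,15 [[ 15.5 -39.9]
 [ 15.1   0.2]
 [ 15.2  41.1]]
top holes [[ 12.5 -41. ]
 [ 13.   -0. ]
 [ 12.6  41.3]]
tips L,R [[ -9.   12.1]
 [-13.7 -13.9]]
model [[-15.6  11. ]
 [-16.  -14.1]]
```

View pics/z6.png

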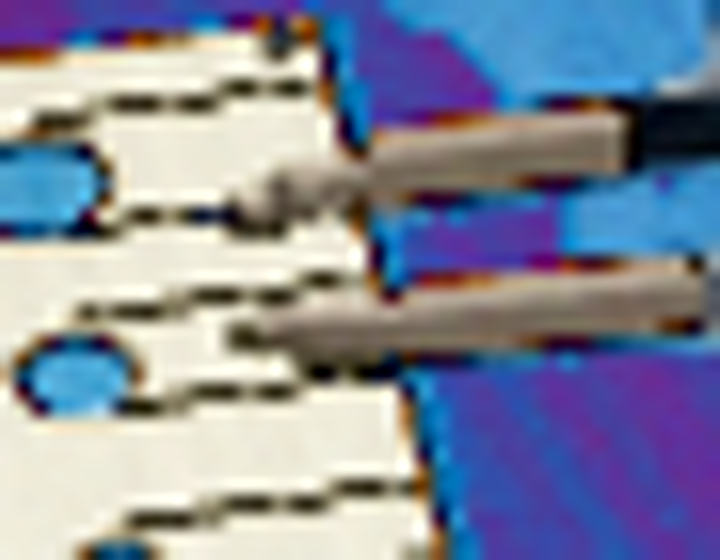

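Both tips show, at zoom (235,335) and (240,205). The midpoint sits about 1.2 mm to the −y side of the lines' middle, and the gap fits the free-state calibration at about 19.5 mm. I'll make a small correction.

Call:
carry_out([
  [[40, 0, 1, 0.6, 0], [40, 0, 2, 1.2, 0], [40, 0, 2, 1.2, 0], [40, 0, 2, 1.2, 0], [40, 0, 2, 1.2, 0]],
])

```text
time: 5.7
tool_pos: [0.4992, 0.0217, 0.0474]
ee_rot: [-1.56, 0.212, -0.212]
wrist_force: [0.2, 1.1, -1.1]
grip_width: 0.0401
```

Call:
carry_out([
  [[40, 0, 0, 0, 0], [40, 0, 0, 0, 0], [40, 0, 0, 0, 0], [40, 0, 0, 0, 0], [40, 0, 0, 0, 0]],
])

```text
time: 6.12
tool_pos: [0.4991, 0.0216, 0.0473]
ee_rot: [-1.56, 0.212, -0.212]
wrist_force: [0.7, 0.0, -1.7]
grip_width: 0.0396
```

```bash
python3 -c "
from h import *
from plant import bot
c0=np.array([.6022,-.0077]);y=-.269
Rz=np.array([[np.cos(y),-np.sin(y)],[np.sin(y),np.cos(y)]])
G=lambda P:((P[:,:2]-c0)@Rz*1000).round(1)
o=bot.get_obs();R=Ro.from_rotvec(o['ee_rot']).as_matrix();print(o['time'],o['tool_pos'].round(4),o['grip_width'],o['wrist_force'].round(1))
T=np.array([o['tool_pos']+R@v for v in([.0917,.017,.0115],[.0913,.017,-.0136])]);print('model',G(T),T[:,2])
s=bot.camera('scene');np.savez('pics/scene_a7.npz',**s);print(proj(s,T))
u=s['img'][174:209,242:287][:,:,::-1]
v=cv2.convertScaleAbs(u,alpha=2.2,beta=-280)
cv2.imwrite('pics/z7.png',cv2.resize(v,None,fx=16,fy=16,interpolation=cv2.INTER_CUBIC))
"
```

```text
6.1167 [0.4991 0.0216 0.0473] 0.03958365373685324 [ 0.7  0.  -1.7]
model [[-15.5  12.3]
 [-15.9 -12.8]] [0.03033336 0.03032943]
[[258.66495558 194.5909776 ]
 [257.09714208 187.20446329]]
```

View pics/z7.png

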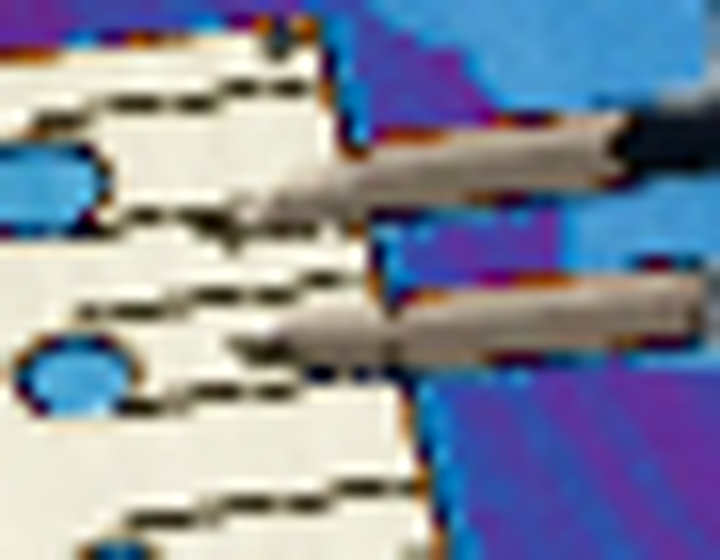

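```bash
python3 -c "
from h import *
s=dict(np.load('pics/scene_a7.npz'));c0=np.array([.6022,-.0077]);y=-.269
Rz=np.array([[np.cos(y),-np.sin(y)],[np.sin(y),np.cos(y)]])
f=lambda p:(242+(p[0]+.5)/16-.5,174+(p[1]+.5)/16-.5)
for z in(.027,.030): print(((ray(s,[f(p) for p in((240,347),(225,220))],z)[:,:2]-c0)@Rz*1000).round(1))
for q in((10,'L'),(-10,'R')):
  for x in(-16,-12):
    P=np.r_[c0+Rz@np.array([x/1000,q[0]/1000]),.030];print(q,x,((proj(s,P)[0]-[242,174]+.5)*16-.5).round(0))
"
```

```text
[[-10.2  10.8]
 [-12.5 -15.9]]
[[ -9.8  13.2]
 [-12.  -13.5]]
(10, 'L') -16 [275. 327.]
(10, 'L') -12 [250. 330.]
(-10, 'R') -16 [253. 233.]
(-10, 'R') -12 [229. 236.]
```

```bash
python3 -c "
from plant import bot
o=bot.get_obs();print(o['tool_pos'].round(4),o['grip_width'],abs(o['qd']).max());print(bot.hand_in())"
```

```text
[0.4991 0.0216 0.0473] 0.04037335590345413 0.0010966109618421398
the job is handed in; nothing more can be done
None
```

I picked up the bright steel caliper at its finger plates and carried it clear over the bench. I handed the job in with it still held, legs squeezed to a 40 mm opening, over the middle ring's two lines.

**Last checks:**
- **Finger opening:** it read 39.6 to 40.4 mm, where 40 mm sets the points 20 mm apart. The arm was still.
- **Sideways position:** the middle between the points is within about 0.3 mm of the lines' middle. The points stand about 10 to 16 mm to the robot's side of the gauge centre, within the lines' length.
- **Height:** the points are at about 30 mm, roughly 18 mm above the plate. The wrist force of about 1.7 N matches the caliper's weight, so I saw no sign of it touching the plate.

**Disagreement:** the last scene picture put the outer sides of the tips 26.7 mm apart, against 25.1 mm measured just after lifting. Taking off the steel's thickness, which I estimated from the free legs, gives gaps of about 21.1 and 19.5 mm. Each reading is uncertain by about 1 mm, so the gap rests mainly on the 40 mm opening.

The arm hid the tips in the top view at the end, so the last check of their position used the scene camera only. I did not measure the knife, pot and bundle again, but the path stayed clear of them.

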